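Weigh out a copper lot on the spring scale

ROBOT

A 7-joint arm with a two-finger parallel gripper is mounted at the origin on the work surface. World frame = base frame: x ahead of the robot, y to its left, z up, the work surface at z = 0. Lengths are in m, angles in rad, forces in N, time in s.
With the tool pointing down it reaches from about 0.425 to 0.8 m from the base axis. Payload 8.3 kg.
Tool frame: the origin (TCP) lies midway between the tips of the shut fingers; the grasp point (between the pads) lies 19 mm behind it; z points along the fingers, y is the line along which they close (so a half turn about z gives the same grasp; the last joint's range is limited). The gripper opens to 85 mm and grips with 20 to 120 N. Pads are 22 mm wide; open, the fingers measure 114 mm over their backs; the gripper's body (76 mm by 85 mm) begins 54 mm behind the grasp point. The pads swing forward as they close: fully open they stand 13 mm farther back than shut.
Start: joints at [1.1, 0.383, 0.016, 1.37, -0.006, 1.388, -0.046], TCP at [0.248, -0.574, 0.231] pointing down, gripper open.
Joint ranges: [-2.95, 2.95], [-0.25, 2.06], [-1.52, 1.56], [0.18, 2.33], [-1.44, 4.58], [0.02, 2.06], [-3.01, 3.01]. Speed limits (rad/s): [2.39, 2.39, 3.01, 3.01, 3.14, 3.14, 3.14].

INTERFACE

Orientations are given as a unit quaternion [x, y, z, w].
In Python, from rig import manip gives the robot as it stands.
- The arm moves only by the tool send_rows, never from a script. Its argument "steps" is a list of rows, each a list of 7 numbers: the shift along the tool's x, y, z as a fraction of full scale, then the turn, a rotation vector about the tool's x, y, z as a fraction of full scale, then the gripper's target within -1 to 1 (fully open at 1, half-way at 0, shut at -1). A call has exactly 8 rows; each row is the pose to reach, as a shift and turn from the pose commanded when the call began, along the tool's axes at that moment; what a row does not reach only later rows make up. Full scale, the value 1, is 0.8 m for a shift and pi/2 rad for a turn. A row lasts 1/10 s, in which the tool goes at most 50 mm and 8.59 degrees, less where a joint would pass 70% of its speed; a pose out of reach is approached as far as the arm can. A call with a number of a shift or a turn outside -1 to 1 is refused whole. A call with a gripper value outside its range is refused whole. The fingers move at their own pace and stop on an object; the grip force is fixed at half the most. Time passes only in rows, so rows that repeat a pose let the fingers close, or fill a call up. It gives the time, the measured TCP pose, the force, the opening and the grip force at its end, in the units of the state.
- manip.observe(): the state, without advancing time (a new reading comes with each control period).
- manip.snapshot(name): name is "scene" or "top" or "wrist"; returns the picture (400x640x3 uint8, red, green, blue); there is no depth.
- manip.camera_info(name): a dict with "intrinsics" (3x3 intrinsics, pixels), "R" (3x3) and "t" (3): a world point X has camera coordinates R X + t. Camera axes: x right, y down, z forward; pixel columns grow to the right and rows downward; lengths in m; the calibration is good to about 2 mm. The wrist camera is an equidistant fisheye: a pixel r from the principal point sees the ray r / f radians off the axis. A picture is of the moment at which its call begins: read the wrist's pose just before it. camera_info takes no time and is no camera call; for the wrist camera it gives the pose at the moment of the call.
- manip.finish_job(): hands the job in; it is judged then, once.
The state is a dict: "clock": time; "joints": joint angles; "joint_velocities": joint speeds; "joint_torque": joint torques, N m; "tool_pos": TCP position; "ee_rot": TCP orientation; "contact_force": force on the tool from outside, world axes, zero at the start; "ft_torque": the same for the moment, N m; "gripper_width": finger opening in m; "finger_force": force on a finger pad.
Only numpy, scipy, OpenCV 4.12 (cv2) and the standard library are available. Lean on these libraries where they do the work, as an engineer would, in place of code of your own. Each camera call takes 0.05 s, during which the arm holds its last target. There are 200 camera calls.

TASK

The spring scale's pan already carries a salvaged copper heat sink. Thread copper collars from the mat onto the pan's post, one at a time, letting go of each and reading the scale before fetching the next, until the orange pointer comes to rest in the green band of the gauge. Never push or load the pointer into the red, leave the collars you do not need where they lie, and do not disturb the multimeter, fan or screwdriver.

Things in the scene. Friction and masses are not known exactly. Their poses are not given: they have to be found in the camera images.
- scale: Fixed base of a blue spring scale, footing 150 (x) x 240 mm (y), z up; origin on the bench under the post's nominal axis. Above it rides the pan: level aluminium plate, 110 mm in x, y -130 to +55 mm, its top face 148 mm above the bench at reading 0, sinking by the reading. A copper heat sink fixed on the pan fills x -30 to +30, y -122 to -80 mm, 24 mm tall above that face.
- post_nominal (a point): On the base (does not sink): nominal axis of the pan's post, 148 mm above the bench. Post: steel, 12 mm thick, 65 mm tall above the pan's top face, flat tip, 1 mm chamfer. The pan with post has side play: it stands up to 7 mm off this axis in the scale's x and in its y, differently each time, unmeasured; 6 N sideways shifts it. A collar goes on only when within 1.5 to 2 mm of centre.
- gauge (a point): Centre of the gauge's green band, on the front (+x) face of a fixed white upright board, 50 mm wide (y 87 to 137 mm in the scale's frame), 155 mm tall. Orange pointer of the pan moves down in front of it. Black marks at readings 0, 10 and 20 mm; green 30 to 39 mm; red from 46 mm.
- pan (a joint): Scale reading: how far pan and pointer have sunk, m (stop at 0.056). Spring 294 N/m: a collar adds 8 mm, a 1 N push 3.4 mm. Starts at 11 to 20 mm by the heat sink's unknown weight; 2 or 3 collars are needed. Green: 0.030 to 0.039; red from 0.046. A collar pressed on the post's tip pushes the pan down; when its hole finds the post the pan springs back up.
- mat: Thin beige square mat with red squares, 220 x 220 mm, 3 mm thick, fixed to the bench; the four collars start on it, about 100 mm apart. Origin: centre of its underside.
- collar0: Identical copper collar (thick ring): outer diameter 46 mm, hole 14 mm right through, 18 mm tall, 0.24 kg, lying flat on the mat with its hole upright. Origin: centre of its underside, z up along the hole.
- collar1: Identical copper collar (thick ring): outer diameter 46 mm, hole 14 mm right through, 18 mm tall, 0.24 kg, lying flat on the mat with its hole upright. Origin: centre of its underside, z up along the hole.
- collar2: Identical copper collar (thick ring): outer diameter 46 mm, hole 14 mm right through, 18 mm tall, 0.24 kg, lying flat on the mat with its hole upright. Origin: centre of its underside, z up along the hole.
- collar3: Identical copper collar (thick ring): outer diameter 46 mm, hole 14 mm right through, 18 mm tall, 0.24 kg, lying flat on the mat with its hole upright. Origin: centre of its underside, z up along the hole.
- multimeter: Bystander: loose yellow multimeter lying flat, 160 x 80 x 36 mm. Origin: centre of its underside, length along x.
- fan: Bystander: loose black square cooling fan lying flat, 75 x 75 x 20 mm. Origin: centre of its underside.
- screwdriver: Bystander: loose screwdriver lying on the bench, 160 mm long along its x, handle to -x. Origin: under its middle.
Not all that is in view belongs to the job. What is shaped like the collar2 but purple or turquoise is not meant.

How it is judged:
By the outcome, as a careful person would: the job done as asked, in the order asked, and still so for the second after the job is handed in, with the robot touching nothing.
It also fails if it takes over 72 s, if anything falls off the work surface, if the arm or the gripper's body presses on something with over 40 N, if the wrist force passes 120 N, or if a joint passes its speed limit or range.

## Working session

There is one attempt and no reset: what is moved stays moved. The work goes in short steps, Python scripts to look and compute and a tool call to move; the robot and the scene stay as the last step left them, time stands still between calls to the robot, and variables do not carry over. Pictures are saved under pics/ and viewed, at most 10 in all, crops included, and the job is handed in when it is done.

Besides the shell and the picture viewer there is one more tool, called by a JSON object that holds its "op" and its "data", one argument or row to a line. send_rows: Moves the arm, as the interface text tells. Shift numbers are shares of 0.8 m and turn numbers shares of pi/2 rad, none past 1 either way. Its arguments: {"type":"object","properties":{"steps":{"type":"array"}},"required":["steps"]}

```bash
mkdir -p pics; ls
python3 - <<'E'
from rig import manip
import cv2, numpy as np
a=manip.snapshot("scene");b=manip.snapshot("top")
np.save("s0.npy",a);np.save("t0.npy",b)
cv2.imwrite("pics/s0.png",a[...,::-1]);cv2.imwrite("pics/t0.png",b[...,::-1])
for n in("scene","top","wrist"):
    c=manip.camera_info(n);print(n,np.round(np.array(c["intrinsics"]),1).tolist(),np.round(c["R"],3).tolist(),np.round(c["t"],3).tolist())
print(manip.observe())
E
```

```text
pics
scene [[390.9, 0.0, 322.9], [0.0, 390.9, 201.4], [0.0, 0.0, 1.0]] [[0.631, 0.776, -0.006], [0.476, -0.393, -0.786], [-0.613, 0.493, -0.618]] [-0.384, -0.216, 1.301]
top [[389.3, 0.0, 320.3], [0.0, 389.3, 193.5], [0.0, 0.0, 1.0]] [[0.0, -1.0, -0.008], [-0.987, 0.001, -0.161], [0.161, 0.008, -0.987]] [-0.013, 0.635, 1.117]
wrist [[309.7, 0.0, 310.7], [0.0, 309.7, 205.5], [0.0, 0.0, 1.0]] [[0.396, -0.918, -0.001], [-0.868, -0.374, 0.326], [-0.3, -0.128, -0.945]] [-0.624, -0.041, 0.38]
{'clock': 0.1, 'joints': array([ 1.10007885,  0.38415657,  0.016371  ,  1.37103465, -0.00630263,
        1.38820382, -0.04648824]), 'joint_velocities': array([-0.00034023, -0.00075893, -0.00059542, -0.00125768,  0.00026514,
        0.0006965 , -0.00029032]), 'joint_torque': array([ 3.05724396e-03, -6.29132509e+01,  8.47221091e-01, -3.72757244e+01,
        1.65678706e-02,  1.04927170e-02, -7.81093803e-06]), 'tool_pos': array([ 0.24773896, -0.57331399,  0.23038381]), 'ee_rot': array([ 9.79274219e-01,  2.02536999e-01, -1.87778771e-04, -8.56332875e-04]), 'contact_force': array([-0.59294533,  0.34741713, -0.00867078]), 'ft_torque': array([ 0.04048169, -0.00438599,  0.02747875]), 'finger_force': 0.0, 'gripper_width': 0.08579811777530999}
```

View pics/s0.png

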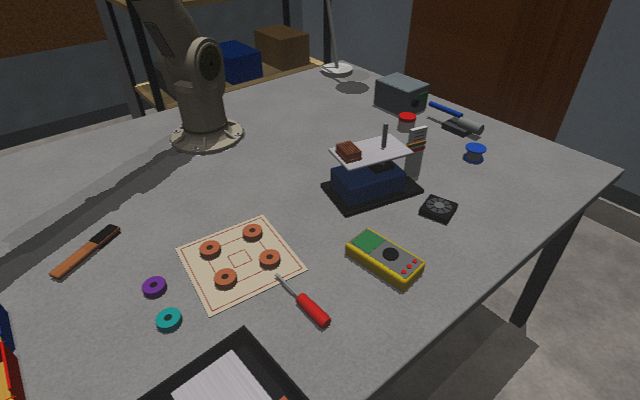

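View pics/t0.png

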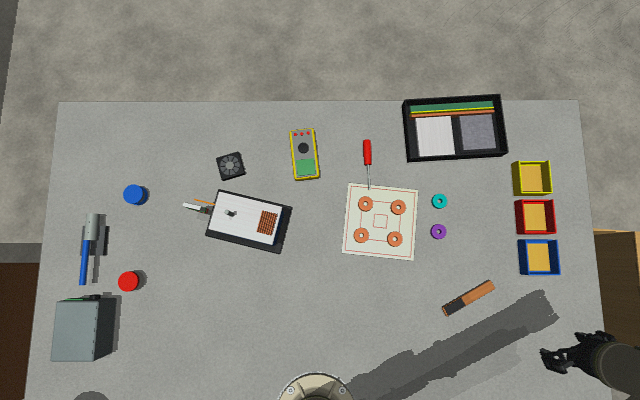

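The scene view shows the pan with the heat sink (348,152), the post (385,135), the gauge (417,138), and four collars at (210,249), (252,232), (270,258) and (226,278). In the top view the collars are at (365,204), (398,207), (361,235) and (395,239), and the post is near (230,212).

```bash
cat > h.py <<'E'
import numpy as np, cv2
from rig import manip
def ray(n,uv,c=None):
    c=c or manip.camera_info(n);K=np.array(c["intrinsics"]);R=np.array(c["R"]);t=np.array(c["t"])
    x=(uv[0]-K[0,2])/K[0,0];y=(uv[1]-K[1,2])/K[1,1]
    if n=="wrist":
        r=np.hypot(x,y);s=np.sin(r)/max(r,1e-9);d=np.array([x*s,y*s,np.cos(r)])
    else: d=np.array([x,y,1.])
    return -R.T@t, R.T@d
def onz(n,uv,z,c=None):
    o,d=ray(n,uv,c);return o+d*(z-o[2])/d[2]
def proj(n,X,c=None):
    c=c or manip.camera_info(n);K=np.array(c["intrinsics"]);p=np.array(c["R"])@np.array(X)+np.array(c["t"])
    if n=="wrist":
        th=np.arctan2(np.hypot(p[0],p[1]),p[2]);q=p[:2]/max(np.hypot(p[0],p[1]),1e-9)*th
    else: q=p[:2]/p[2]
    return q*[K[0,0],K[1,1]]+K[:2,2]
def copper(img,box):
    h=cv2.cvtColor(img,cv2.COLOR_RGB2HSV);m=cv2.inRange(h,(3,90,60),(15,220,255))
    k=np.zeros_like(m);x0,y0,x1,y1=box;k[y0:y1,x0:x1]=m[y0:y1,x0:x1];return k
E
python3 - <<'E'
from h import *
b=np.load("t0.npy");a=np.load("s0.npy")
m=copper(b,(342,184,418,260))
cs,_=cv2.findContours(m,cv2.RETR_EXTERNAL,cv2.CHAIN_APPROX_NONE)
for c in cs:
    if cv2.contourArea(c)>60:
        (u,v),r=cv2.minEnclosingCircle(c);print("top",(u,v),r,onz("top",(u,v),.021))
# blue/dark base corners and white pan corners, top view
h=cv2.cvtColor(b,cv2.COLOR_RGB2HSV)
w=np.zeros(b.shape[:2],np.uint8);w[185:255,205:295]=((h[...,2]>170)&(h[...,1]<40))[185:255,205:295]*255
hs=copper(b,(250,200,285,245))
w|=hs;c=max(cv2.findContours(w,0,1)[0],key=cv2.contourArea)
q=cv2.boxPoints(cv2.minAreaRect(c))
for p in q: print("pan",p,onz("top",p,.133))
d=np.zeros(b.shape[:2],np.uint8);d[185:258,200:296]=(h[...,2]<75)[185:258,200:296]*255
c=max(cv2.findContours(d,0,1)[0],key=cv2.contourArea)
for p in cv2.boxPoints(cv2.minAreaRect(c)): print("base",p,onz("top",p,.0))
t=cv2.resize(b[180:260,175:300],None,fx=6,fy=6,interpolation=cv2.INTER_CUBIC)[:300,:750]
s=cv2.resize(a[110:210,315:440],None,fx=6,fy=6,interpolation=cv2.INTER_CUBIC)[:300,:750]
cv2.imwrite("pics/z.png",np.vstack([t,s])[...,::-1])
E
```

```text
top (393.4444580078125, 239.1851806640625) 8.63734245300293 [ 0.50058817 -0.23363236  0.021     ]
top (360.79998779296875, 234.8000030517578) 7.528722763061523 [ 0.51378027 -0.13536156  0.021     ]
top (397.80767822265625, 206.8076934814453) 7.5191168785095215 [ 0.5990886  -0.24990315  0.021     ]
top (364.8999938964844, 203.5) 7.580338478088379 [ 0.60937336 -0.14948579  0.021     ]
pan [208.41176 228.35295] [0.52516961 0.29479455 0.133     ]
pan [217.82353 190.70589] [0.63044435 0.27331583 0.133     ]
pan [281.35297 206.58824] [0.5855103  0.09452294 0.133     ]
pan [271.94116 244.2353 ] [0.48175367 0.11856773 0.133     ]
base [204.47063 235.11766] [0.51400963 0.34540316 0.        ]
base [216.35298 187.58824] [0.663194   0.31510382 0.        ]
base [291.8824 206.4706] [0.60306132 0.07616522 0.        ]
base [280.00006 254.00002] [0.45642719 0.11077743 0.        ]
```

View pics/z.png

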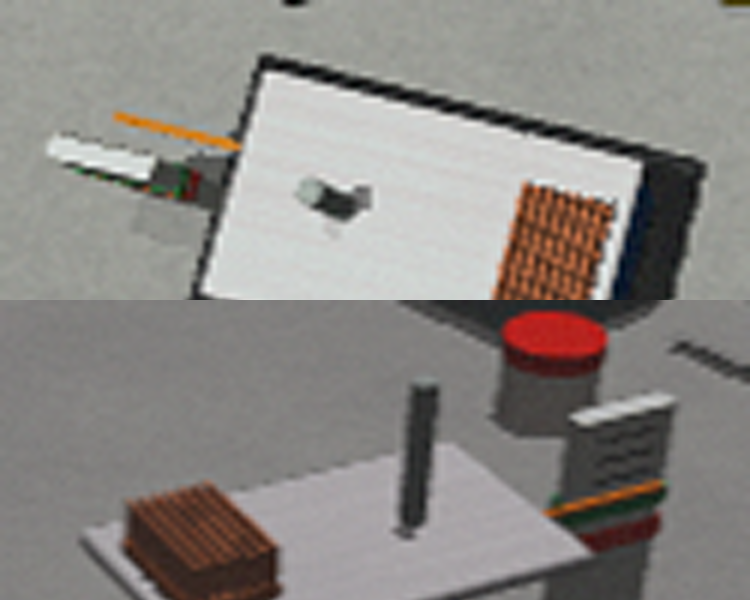

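The crops put the post tip at about top (227,212) and scene (386,124). The orange pointer sits at about scene (416,143), just above the green. The collar near the screwdriver tip (0.609,-0.149) will be left alone. I'll use a fixed tool yaw with tool x along world +y and tool y along world +x.

{"op": "send_rows", "data": {
  "steps": [
    [0.52,-0.37,0,0,0,-0.74,1],
    [0.52,-0.37,0,0,0,-0.74,1],
    [0.52,-0.37,0,0,0,-0.74,1],
    [0.52,-0.37,0,0,0,-0.74,1],
    [0.52,-0.37,0,0,0,-0.74,1],
    [0.52,-0.37,0,0,0,-0.74,1],
    [0.52,-0.37,0,0,0,-0.74,1],
    [0.52,-0.37,0,0,0,-0.74,1]
  ]
}}

```text
clock: 0.9
tool_pos: [0.4555, -0.2297, 0.2312]
ee_rot: [0.705, 0.709, -0.0, -0.0]
contact_force: [1.0, -1.2, 0.1]
gripper_width: 0.0857
finger_force: 0.0
```

```bash
cat > look.py <<'E'
from h import *
import sys
def pose():
    from scipy.spatial.transform import Rotation as Ro
    s=manip.observe();M=Ro.from_quat(s["ee_rot"]).as_matrix()
    print("t",round(s["clock"],2),"tcp",s["tool_pos"].round(4),"x",M[:,0].round(4),"z",M[:,2].round(4),"F",s["contact_force"].round(2),"w",round(s["gripper_width"],4),"ff",round(s["finger_force"],1))
    return s,M
def wrist():
    s,M=pose();c=manip.camera_info("wrist");return s,M,c,manip.snapshot("wrist")
E
python3 - <<'E'
from look import *
# post tip triangulation
o1,d1=ray("top",(226.7,211.7));o2,d2=ray("scene",(385.8,123.8))
A=np.c_[d1,-d2];k=np.linalg.lstsq(A,o2-o1,rcond=None)[0];print("post",o1+d1*k[0],o2+d2*k[1])
pose()
E
```

```text
post [0.56461454 0.23162395 0.19069589] [0.56622745 0.23345731 0.19134268]
t 0.9 tcp [ 0.4555 -0.2297  0.2312] x [-0.0052  1.     -0.    ] z [-3.e-04 -0.e+00 -1.e+00] F [ 1.01 -1.25  0.13] w 0.0857 ff 0.0
```

{"op": "send_rows", "data": {
  "steps": [
    [0.119,0.073,0.125,0,0,0,1],
    [0.119,0.073,0.125,0,0,0,1],
    [0.119,0.073,0.125,0,0,0,1],
    [0.119,0.073,0.125,0,0,0,1],
    [0.119,0.073,0.125,0,0,0,1],
    [0.119,0.073,0.125,0,0,0,1],
    [0.119,0.073,0.125,0,0,0,1],
    [0.119,0.073,0.125,0,0,0,1]
  ]
}}

```text
clock: 1.7
tool_pos: [0.5137, -0.1377, 0.1322]
ee_rot: [0.708, 0.706, 0.0, 0.001]
contact_force: [-0.5, 0.5, -0.0]
gripper_width: 0.085
finger_force: 0.0
```

Run:
```python
from look import *
s,M,c,w=wrist()
cv2.imwrite("pics/w1.png",w[...,::-1])
print("cam off",(-c["R"].T@c["t"]-s["tool_pos"]).round(4))
print("proj collar hole",proj("wrist",(.514,-.135,.021),c))
m=copper(w,(0,0,640,400))
for k in cv2.findContours(m,0,1)[0]:
    if cv2.contourArea(k)>150:
        e=cv2.fitEllipse(k);print(e,cv2.contourArea(k),onz("wrist",e[0],.021,c).round(4))
```

```text
t 1.7 tcp [ 0.5137 -0.1377  0.1322] x [ 2.7e-03  1.0e+00 -9.0e-04] z [ 1.4e-03 -9.0e-04 -1.0e+00] F [-0.46  0.48 -0.01] w 0.085 ff 0.0
cam off [0.0005 0.0847 0.1413]
proj collar hole [310.14679836 199.31550324]
((140.28395080566406, 364.9847412109375), (18.55919075012207, 119.56732940673828), 124.47151184082031) 152.5 [ 0.2787 -0.3722  0.021 ]
((558.7630615234375, 347.08953857421875), (4.00014591217041, 87.74320220947266), 26.50455665588379) 218.0 [ 0.9112 -0.3826  0.021 ]
((386.4087829589844, 304.24560546875), (24.60466766357422, 36.42660903930664), 172.1040496826172) 547.5 [ 0.5924 -0.2491  0.021 ]
((313.7516784667969, 295.60516357421875), (33.52984619140625, 85.80445098876953), 91.77867126464844) 1230.0 [ 0.5171 -0.2351  0.021 ]
((416.422119140625, 212.49066162109375), (44.73538589477539, 49.132469177246094), 5.188157558441162) 1633.5 [ 0.6103 -0.1478  0.021 ]
((313.68798828125, 212.99368286132812), (53.24785232543945, 98.67892456054688), 5.1360931396484375) 2059.0 [ 0.517  -0.1475  0.021 ]
```

View pics/w1.png

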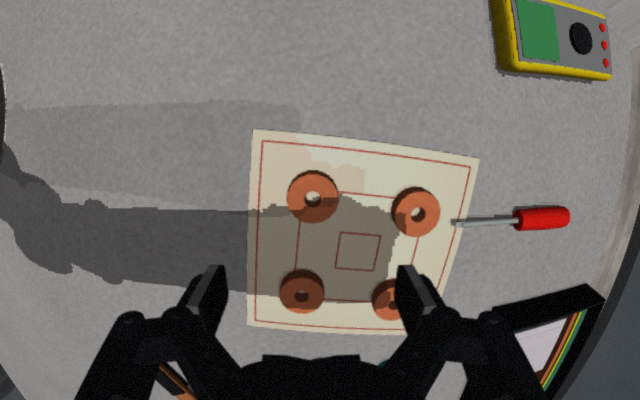

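The wrist view shows the collar to take at (313,196), clear of its neighbours at (416,212), (302,292) and (390,298). The screwdriver tip is at (455,222).

```bash
cat >> look.py <<'E'
def collar_at(w,c,X,z0=.003,rad=45,pr=True):
    """blob centre near the expected collar, corrected for the visible side wall"""
    X=np.array(X,float)
    u=proj("wrist",X,c);x0,y0=(u-rad).astype(int);x1,y1=(u+rad).astype(int)
    m=copper(w,(max(x0,0),max(y0,0),x1,y1));m=cv2.morphologyEx(m,cv2.MORPH_OPEN,np.ones((5,5)))
    k=cv2.convexHull(max(cv2.findContours(m,0,1)[0],key=cv2.contourArea));b=np.array(cv2.boundingRect(k))
    mid=np.array([b[0]+(b[2]-1)/2,b[1]+(b[3]-1)/2])
    for _ in range(4):
        th=np.linspace(0,2*np.pi,90)
        P=np.array([proj("wrist",(X[0]+.023*np.cos(q),X[1]+.023*np.sin(q),z),c) for z in(z0,z0+.018) for q in th])
        pm=(P.min(0)+P.max(0))/2
        X=onz("wrist",proj("wrist",X,c)+mid-pm,X[2],c)
    if pr: print("blob",b,"expected size",(P.max(0)-P.min(0)).round(1),"collar",X.round(4))
    return X
E
python3 - <<'E'
from look import *
s,M,c,w=wrist()
collar_at(w,c,(.514,-.135,.021))
collar_at(w,c,(.609,-.149,.021))
E
```

```text
t 1.75 tcp [ 0.5136 -0.1375  0.1321] x [ 2.4e-03  1.0e+00 -8.0e-04] z [ 1.3e-03 -8.0e-04 -1.0e+00] F [ 0.58 -0.14 -0.38] w 0.0855 ff 0.0
blob [287 171  52  53] expected size [53.5 55.5] collar [ 0.516  -0.1353  0.021 ]
blob [395 191  45  46] expected size [51.4 52.4] collar [ 0.6142 -0.1518  0.021 ]
```

{"op": "send_rows", "data": {
  "steps": [
    [0.003,0.003,0.05,0,0,0,1],
    [0.003,0.003,0.1,0,0,0,1],
    [0.003,0.003,0.14,0,0,0,1],
    [0.003,0.003,0.16,0,0,0,1],
    [0.003,0.003,0.16,0,0,0,1],
    [0.003,0.003,0.16,0,0,0,1],
    [0.003,0.003,0.16,0,0,0,-0.2],
    [0.003,0.003,0.16,0,0,0,-0.2]
  ]
}}

```text
clock: 2.6
tool_pos: [0.517, -0.1343, 0.0048]
ee_rot: [0.707, 0.707, 0.001, 0.001]
contact_force: [0.0, -0.7, 0.6]
gripper_width: 0.0594
finger_force: 0.0
```

{"op": "send_rows", "data": {
  "steps": [
    [0,0,0,0,0,0,-0.2],
    [0,0,0,0,0,0,-0.2],
    [0,0,0,0,0,0,-0.2],
    [0,0,0,0,0,0,-0.2],
    [0,0,-0.05,0,0,0,-0.2],
    [0,0,-0.1,0,0,0,-0.2],
    [0,0,-0.15,0,0,0,-0.2],
    [0,0,-0.2,0,0,0,-0.2]
  ]
}}

```text
clock: 3.4
tool_pos: [0.5155, -0.1338, 0.1651]
ee_rot: [0.707, 0.707, -0.0, -0.0]
contact_force: [1.2, -1.4, -2.5]
gripper_width: 0.0437
finger_force: 62.6
```

{"op": "send_rows", "data": {
  "steps": [
    [0.05,0.01,-0.05,0,0,0,-0.2],
    [0.4,0.0625,-0.106,0,0,0,-0.2],
    [0.4,0.0625,-0.106,0,0,0,-0.2],
    [0.4,0.0625,-0.106,0,0,0,-0.2],
    [0.4,0.0625,-0.106,0,0,0,-0.2],
    [0.4,0.0625,-0.106,0,0,0,-0.2],
    [0.4,0.0625,-0.106,0,0,0,-0.2],
    [0.4,0.0625,-0.106,0,0,0,-0.2]
  ]
}}

```text
clock: 4.2
tool_pos: [0.5645, 0.1946, 0.2493]
ee_rot: [0.704, 0.711, 0.002, -0.002]
contact_force: [-0.8, 2.0, -1.8]
gripper_width: 0.0435
finger_force: 62.6
```

{"op": "send_rows", "data": {
  "steps": [
    [0.03,0,0,0,0,0,-0.2],
    [0.03,0,0,0,0,0,-0.2],
    [0.03,0,0,0,0,0,-0.2],
    [0.03,0,0,0,0,0,-0.2],
    [0.03,0,0,0,0,0,-0.2],
    [0.03,0,0,0,0,0,-0.2],
    [0.03,0,0,0,0,0,-0.2],
    [0.03,0,0,0,0,0,-0.2]
  ]
}}

```text
clock: 5.0
tool_pos: [0.5662, 0.2097, 0.2482]
ee_rot: [0.707, 0.707, 0.0, 0.0]
contact_force: [-0.3, 0.2, -2.8]
gripper_width: 0.0437
finger_force: 62.6
```

Run:
```python
from look import *
s,M,c,w=wrist()
np.save("w2.npy",w)
cv2.imwrite("pics/w2.png",cv2.resize(w[100:400,140:500],None,fx=2,fy=2)[...,::-1])
print("expected post tip",proj("wrist",(.5655,.232,.195),c),"held",proj("wrist",s["tool_pos"]-[0,0,-.018],c))
sc=manip.snapshot("scene");np.save("sc1.npy",sc)
```

```text
t 5.0 tcp [0.5662 0.2097 0.2482] x [0.001 1.    0.   ] z [ 1.e-04  0.e+00 -1.e+00] F [-0.26  0.23 -2.85] w 0.0437 ff 62.6
expected post tip [308.66735845 198.31570286] held [309.65825565 288.49824616]
```

View pics/w2.png

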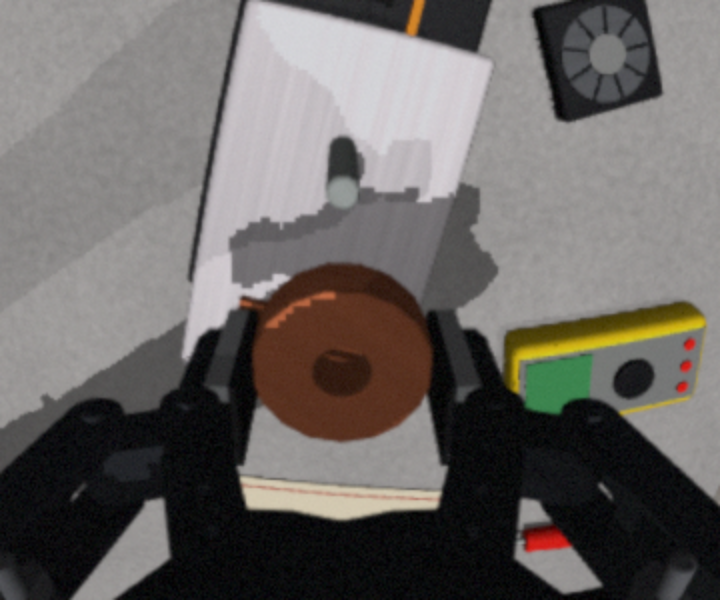

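The crop shows the post's light tip at (342,192), which is full (311,196). The held collar's hole is at (342,371), which is full (311,285). I'll measure both in the same picture.

```bash
cat >> look.py <<'E'
def ell(mask,near,lo,hi):
    best=None
    for k in cv2.findContours(mask,cv2.RETR_LIST,cv2.CHAIN_APPROX_NONE)[0]:
        if lo<cv2.contourArea(k)<hi and len(k)>5:
            e=cv2.fitEllipse(cv2.convexHull(k) if len(cv2.convexHull(k))>5 else k);d=np.hypot(e[0][0]-near[0],e[0][1]-near[1])
            if d<15 and (best is None or d<best[0]): best=(d,e)
    return best[1] if best else None
def fit(w,c,tcp,tipz,post=(.5655,.232),topoff=.0162,save=None):
    S=4;g=cv2.cvtColor(cv2.resize(w,None,fx=S,fy=S,interpolation=cv2.INTER_CUBIC),cv2.COLOR_RGB2LAB)
    H=cv2.cvtColor(cv2.resize(w,None,fx=S,fy=S,interpolation=cv2.INTER_CUBIC),cv2.COLOR_RGB2HSV)
    # tip: greenish-grey disc: G minus R/B (a channel low)
    pt=proj("wrist",(*post,tipz),c);hp=proj("wrist",tcp+[0,0,topoff],c)
    R=H[int(pt[1]*S)-60:int(pt[1]*S)+60,int(pt[0]*S)-60:int(pt[0]*S)+60]
    return pt,hp
E
python3 - <<'E'
from look import *
w=np.load("w2.npy")
print("tip HSV rows");h=cv2.cvtColor(w,cv2.COLOR_RGB2HSV)
for y in range(188,206,2): print(y,[tuple(int(q) for q in w[y,x]) for x in range(301,322,3)])
print("hole")
for y in range(276,298,3): print(y,[tuple(int(q) for q in w[y,x]) for x in range(293,330,4)])
E
```

```text
tip HSV rows
188 [(187, 181, 186), (67, 66, 66), (77, 82, 78), (97, 99, 97), (93, 97, 97), (51, 52, 49), (63, 64, 65)]
190 [(189, 183, 188), (76, 76, 77), (123, 129, 128), (141, 146, 145), (138, 144, 141), (111, 115, 114), (98, 95, 97)]
192 [(187, 183, 186), (114, 117, 116), (147, 152, 151), (147, 152, 151), (145, 149, 149), (138, 143, 140), (111, 108, 111)]
194 [(189, 185, 187), (127, 132, 129), (150, 154, 154), (150, 154, 152), (148, 154, 150), (147, 152, 150), (108, 111, 111)]
196 [(189, 184, 187), (137, 140, 137), (148, 154, 151), (150, 155, 153), (149, 154, 153), (145, 149, 149), (88, 89, 89)]
198 [(189, 184, 188), (139, 141, 139), (147, 151, 149), (148, 153, 151), (152, 155, 153), (145, 152, 150), (80, 81, 80)]
200 [(189, 184, 191), (144, 143, 144), (146, 152, 149), (149, 153, 151), (146, 150, 149), (147, 152, 150), (90, 89, 91)]
202 [(156, 151, 156), (96, 93, 96), (129, 134, 131), (145, 148, 146), (147, 154, 153), (121, 122, 121), (108, 106, 109)]
204 [(127, 122, 126), (95, 93, 95), (100, 97, 100), (111, 111, 110), (110, 111, 112), (102, 100, 103), (113, 111, 115)]
hole
276 [(
[... 450 characters left out ...]
, 27, 19), (49, 29, 20), (48, 28, 19), (52, 29, 21), (48, 25, 14), (48, 24, 20), (49, 23, 13), (62, 35, 16), (88, 49, 34)]
288 [(90, 50, 29), (52, 25, 14), (50, 29, 20), (52, 28, 21), (52, 28, 26), (52, 30, 20), (53, 30, 16), (53, 31, 25), (69, 39, 26), (89, 49, 32)]
291 [(88, 49, 30), (66, 37, 20), (49, 27, 10), (47, 23, 9), (50, 27, 16), (52, 28, 23), (52, 26, 19), (51, 27, 15), (83, 42, 26), (91, 53, 35)]
294 [(87, 49, 33), (84, 45, 30), (55, 32, 17), (50, 29, 14), (47, 24, 15), (43, 23, 8), (48, 24, 10), (68, 38, 28), (87, 46, 32), (89, 44, 26)]
297 [(87, 46, 28), (88, 52, 36), (88, 49, 30), (69, 34, 24), (60, 36, 26), (55, 32, 21), (78, 44, 29), (92, 48, 34), (86, 46, 31), (88, 50, 31)]
```

```bash
cat > tip.py <<'E'
from look import *
def blob(m,near,S,rad,kern=0):
    z=np.zeros_like(m);x,y=int(near[0]*S),int(near[1]*S);r=int(rad*S)
    z[y-r:y+r,x-r:x+r]=m[y-r:y+r,x-r:x+r]
    if kern: z=cv2.morphologyEx(z,cv2.MORPH_OPEN,np.ones((kern,kern)))
    k=cv2.convexHull(max(cv2.findContours(z,0,1)[0],key=cv2.contourArea))
    e=cv2.fitEllipse(k);return (np.array(e[0])+.5)/S-.5,np.array(e[1])/S
def find(w,c,tcp,tipz,post=(.5655,.232),topoff=.0162,hole=True,tip=True):
    S=4;f=cv2.resize(cv2.GaussianBlur(w,(3,3),0),None,fx=S,fy=S,interpolation=cv2.INTER_CUBIC).astype(int)
    P=Hc=None
    if tip:
        m=((f[...,1]-f[...,0]>=1)&(f[...,1]>np.maximum(100,0))).astype(np.uint8)*255
        u,a=blob(m,proj("wrist",(*post,tipz),c),S,14,9);P=onz("wrist",u,tipz,c)
        e=[proj("wrist",P+[.006*i,.006*j,0],c) for i,j in((1,0),(-1,0),(0,1),(0,-1))]
        print("tip px",u.round(1),"size",a.round(1),"expect",np.round([np.hypot(*(e[0]-e[1])),np.hypot(*(e[2]-e[3]))],1),"->",P.round(4))
    if hole:
        zt=tcp[2]+topoff;m=((f[...,0]<69)).astype(np.uint8)*255
        u,a=blob(m,proj("wrist",(tcp[0],tcp[1],zt),c),S,20,5);Hc=onz("wrist",u,zt,c)
        e=[proj("wrist",Hc+[.007*i,.007*j,0],c) for i,j in((1,0),(-1,0),(0,1),(0,-1))]
        print("hole px",u.round(1),"size",a.round(1),"expect",np.round([np.hypot(*(e[0]-e[1])),np.hypot(*(e[2]-e[3]))],1),"->",Hc.round(4),"rel tcp",(Hc-tcp).round(4))
    return P,Hc
E
python3 - <<'E'
from tip import *
w=np.load("w2.npy");c=manip.camera_info("wrist");t=np.array([.5662,.2097,.2482])
for z in(.193,.197): 
    P,H=find(w,c,t,z)
    d=P-H;print("z",z,"move xy mm",(d[:2]*1000).round(2))
E
```

```text
tip px [311. 196.] size [16.6 16.9] expect [18.1 17.2] -> [0.567  0.2331 0.193 ]
hole px [310.4 285.6] size [23.9 29.9] expect [29.1 23.9] -> [0.5665 0.2104 0.2644] rel tcp [0.0003 0.0007 0.0162]
z 0.193 move xy mm [ 0.45 22.77]
tip px [311. 196.] size [16.6 16.9] expect [18.4 17.6] -> [0.567  0.2344 0.197 ]
hole px [310.4 285.6] size [23.9 29.9] expect [29.1 23.9] -> [0.5665 0.2104 0.2644] rel tcp [0.0003 0.0007 0.0162]
z 0.197 move xy mm [ 0.44 24.01]
```

{"op": "send_rows", "data": {
  "steps": [
    [0.0285,0.0005,0,0,0,0,-0.2],
    [0.0285,0.0005,0.02,0,0,0,-0.2],
    [0.0285,0.0005,0.04,0,0,0,-0.2],
    [0.0285,0.0005,0.054,0,0,0,-0.2],
    [0.0285,0.0005,0.06,0,0,0,-0.2],
    [0.0285,0.0005,0.067,0,0,0,-0.2],
    [0.0285,0.0005,0.074,0,0,0,-0.2],
    [0.0285,0.0005,0.079,0,0,0,-0.2]
  ]
}}

```text
clock: 5.9
tool_pos: [0.5667, 0.2328, 0.1849]
ee_rot: [0.707, 0.707, 0.0, 0.0]
contact_force: [-0.7, -0.8, -2.5]
gripper_width: 0.0436
finger_force: 62.6
```

Run:
```python
from look import *
s,M,c,w=wrist()
a=manip.snapshot("scene")
p=cv2.resize(w[230:350,230:390],None,fx=2.5,fy=2.5)
q=cv2.resize(a[100:200,320:453],(400,300),interpolation=cv2.INTER_CUBIC)
cv2.imwrite("pics/w3.png",np.hstack([p,q])[...,::-1])
```

```text
t 5.9 tcp [0.5667 0.2328 0.1849] x [7.e-04 1.e+00 2.e-04] z [ 4.e-04  2.e-04 -1.e+00] F [-0.65 -0.76 -2.53] w 0.0436 ff 62.6
```

View pics/w3.png

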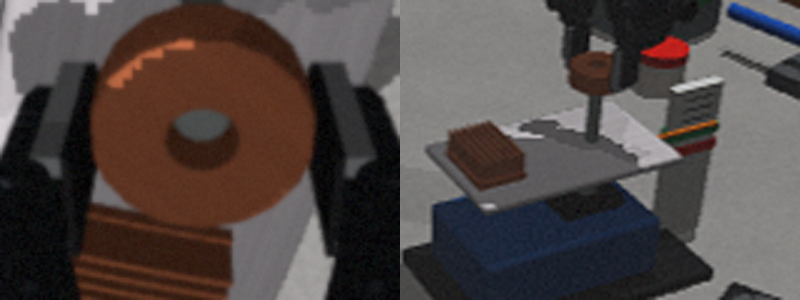

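The collar is threaded: the steel tip shows inside its hole and the force is only the collar's weight. Lowering.

{"op": "send_rows", "data": {
  "steps": [
    [0,0,0.015,0,0,0,-0.2],
    [0,0,0.03,0,0,0,-0.2],
    [0,0,0.045,0,0,0,-0.2],
    [0,0,0.055,0,0,0,-0.2],
    [0,0,0.062,0,0,0,-0.2],
    [0,0,0.068,0,0,0,-0.2],
    [0,0,0.073,0,0,0,-0.2],
    [0,0,0.073,0,0,0,-0.2]
  ]
}}

```text
clock: 6.8
tool_pos: [0.5666, 0.2328, 0.1263]
ee_rot: [0.707, 0.707, 0.0, -0.0]
contact_force: [0.1, -0.7, -1.6]
gripper_width: 0.0436
finger_force: 62.7
```

{"op": "send_rows", "data": {
  "steps": [
    [0,0,0.003,0,0,0,-0.2],
    [0,0,0.005,0,0,0,-0.2],
    [0,0,0.005,0,0,0,0],
    [0,0,0.005,0,0,0,0.2],
    [0,0,0.005,0,0,0,0.4],
    [0,0,0.005,0,0,0,0.5],
    [0,0,0.005,0,0,0,0.5],
    [0,0,0.005,0,0,0,0.5]
  ]
}}

```text
clock: 7.6
tool_pos: [0.5666, 0.2328, 0.1226]
ee_rot: [0.707, 0.707, 0.0, -0.0]
contact_force: [-0.0, 0.1, 0.4]
gripper_width: 0.0643
finger_force: 0.0
```

{"op": "send_rows", "data": {
  "steps": [
    [0,0,-0.01,0,0,0,0.5],
    [0,0,-0.03,0,0,0,0.5],
    [0,0,-0.06,0,0,0,0.5],
    [0,0,-0.1,0,0,0,0.5],
    [0,0,-0.14,0,0,0,1],
    [0,0,-0.16,0,0,0,1],
    [-0.03,0,-0.16,0,0,0,1],
    [-0.03,0,-0.16,0,0,0,1]
  ]
}}

```text
clock: 8.4
tool_pos: [0.5678, 0.2058, 0.252]
ee_rot: [0.709, 0.706, 0.0, 0.001]
contact_force: [0.5, -0.8, -1.0]
gripper_width: 0.0857
finger_force: 0.0
```

Run:
```python
from look import *
s,M,c,w=wrist();np.save("w4.npy",w)
a=manip.snapshot("scene")
np.save("sc2.npy",a)
p=cv2.resize(w[100:300,177:443],(400,300))
q=cv2.resize(a[100:200,320:453],(400,300),interpolation=cv2.INTER_CUBIC)
cv2.imwrite("pics/w4.png",np.hstack([p,q])[...,::-1])
```

```text
t 8.4 tcp [0.5678 0.2058 0.252 ] x [ 0.0042  1.     -0.0013] z [ 0.0024 -0.0013 -1.    ] F [ 0.55 -0.84 -1.01] w 0.0857 ff 0.0
```

View pics/w4.png

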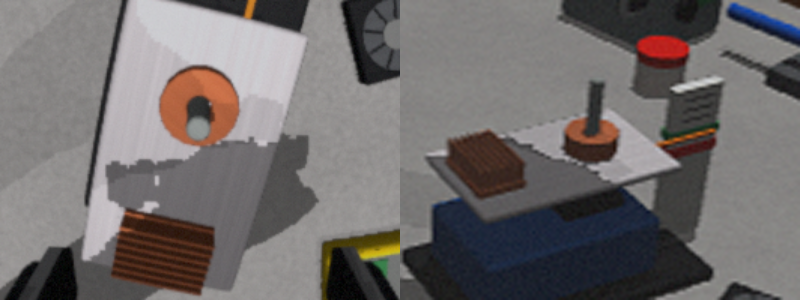

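The wrist view shows the first collar seated on the pan, with the post tip at crop (199,128). In the scene crop the orange pointer at (690,137) seems to be at the lower edge of the green, but it stands well in front of the board, so I need to correct for parallax and read it properly.

```bash
cat > read.py <<'E'
from tip import *
def tri(u1,u2):
    o1,d1=ray("top",u1);o2,d2=ray("scene",u2)
    k=np.linalg.lstsq(np.c_[d1,-d2],o2-o1,rcond=None)[0];return (o1+d1*k[0]+o2+d2*k[1])/2,np.linalg.norm(o1+d1*k[0]-o2-d2*k[1])
def ends(img,box):
    h=cv2.cvtColor(img,cv2.COLOR_RGB2HSV);x0,y0,x1,y1=box
    m=cv2.inRange(h,(11,140,110),(24,255,255))[y0:y1,x0:x1];v,u=np.nonzero(m);u=u+x0;v=v+y0
    p=np.polyfit(u,v,1);return u.min(),u.max(),p,len(u)
def pointer(t,s):
    a=ends(t,(188,192,218,215));b=ends(s,(400,125,435,165))
    print("top",a[:2],a[3],"scene",b[:2],b[3])
    for f,(ut,us) in {"tip":(a[0]-.5,b[1]+.5)}.items():
        X,g=tri((ut,np.polyval(a[2],ut)),(us,np.polyval(b[2],us)));print("pointer",f,X.round(4),"gap",round(g,4))
    # line in scene through the plane of the top line: intersect the top-view line plane with scene rays
    o,d0=ray("top",(a[0],np.polyval(a[2],a[0])));_,d1=ray("top",(a[1],np.polyval(a[2],a[1])));n=np.cross(d0,d1)
    for us in(b[0]+3,(b[0]+b[1])/2,b[1]-2):
        o2,d2=ray("scene",(us,np.polyval(b[2],us)));X=o2+d2*(n@(o-o2))/(n@d2);print("  on pointer",X.round(4))
E
python3 - <<'E'
from read import *
pointer(np.load("t0.npy"),np.load("s0.npy"))
t=manip.snapshot("top");s=manip.snapshot("scene");np.save("t2.npy",t)
pointer(t,s)
w=np.load("w4.npy");st,M=pose();c=manip.camera_info("wrist")
P,_=find(w,c,st["tool_pos"],.185,hole=False)
# z of tip: intersect wrist ray with scene: scene tip pixel from dark post top
g=s[118:140,378:395].astype(int).sum(2);print(g//3)
E
```

```text
top (np.int64(194), np.int64(214)) 32 scene (np.int64(406), np.int64(424)) 23
pointer tip [0.6078 0.3433 0.1253] gap 0.0008
  on pointer [0.5965 0.2963 0.1251]
  on pointer [0.6008 0.3146 0.1251]
  on pointer [0.6059 0.3362 0.1251]Traceback (most recent call last):
  File "<stdin>", line 4, in <module>
  File "read.py", line 10, in pointer
    a=ends(t,(188,192,218,215));b=ends(s,(400,125,435,165))
  File "read.py", line 8, in ends
    p=np.polyfit(u,v,1);return u.min(),u.max(),p,len(u)
    raise TypeError("expected non-empty vector for x")
TypeError: expected non-empty vector for x
```

```bash
cat >> read.py <<'E'
A0=np.array([.5965,.2963,.1251]);N=np.cross(np.array([.6078,.3433,.1251])-A0,[0,0,1.])
def zp(s):
    b=ends(s,(400,125,435,175));r=[]
    for us in np.linspace(b[0]+3,b[1]-2,4):
        o,d=ray("scene",(us,np.polyval(b[2],us)));r.append((o+d*(N@(A0-o))/(N@d))[2])
    return np.mean(r),b[3]
E
python3 - <<'E'
from read import *
s0=np.load("s0.npy")
for s in(s0,np.load("sc2.npy"),manip.snapshot("scene")): print("pointer z",zp(s))
# board: column scan in initial picture
for u in(414,418,422):
    print(u,[(v,*map(int,s0[v,u])) for v in range(122,156)])
E
```

```text
pointer z (np.float64(0.12514839299251881), 23)
pointer z (np.float64(0.1168276892047834), 21)
pointer z (np.float64(0.11691691512816571), 20)
414 [(122, 70, 71, 68), (123, 72, 68, 68), (124, 96, 95, 93), (125, 96, 95, 92), (126, 94, 93, 91), (127, 98, 94, 93), (128, 187, 189, 191), (129, 184, 186, 187), (130, 113, 113, 108), (131, 56, 55, 52), (132, 59, 57, 58), (133, 53, 54, 53), (134, 64, 62, 63), (135, 62, 61, 60), (136, 62, 62, 60), (137, 50, 50, 50), (138, 64, 63, 63), (139, 63, 64, 59), (140, 44, 44, 43), (141, 59, 59, 62), (142, 88, 69, 58), (143, 162, 82, 25), (144, 50, 38, 30), (145, 21, 41, 28), (146, 40, 53, 41), (147, 61, 60, 60), (148, 70, 52, 49), (149, 64, 28, 28), (150, 59, 24, 25), (151, 61, 26, 27), (152, 69, 64, 62), (153, 55, 55, 54), (154, 61, 59, 58), (155, 67, 69, 65)]
418 [(122, 128, 127, 125), (123, 131, 132, 129), (124, 129, 130, 127), (125, 128, 128, 124), (126, 116, 115, 115), (127, 187, 189, 188), (128, 187, 187, 188), (129, 111, 111, 106), (130, 56, 57, 57), (131, 60, 60, 58), (132, 47, 44, 43), (133, 56, 56, 56), (134, 66, 66, 64), (135, 65, 63, 62), (
[... 354 characters left out ...]
2, 60), (155, 63, 65, 62)]
422 [(122, 127, 125, 124), (123, 129, 128, 126), (124, 128, 126, 127), (125, 117, 116, 115), (126, 189, 190, 192), (127, 185, 187, 188), (128, 113, 114, 109), (129, 58, 57, 57), (130, 61, 58, 58), (131, 41, 41, 42), (132, 54, 52, 51), (133, 66, 63, 62), (134, 58, 57, 56), (135, 36, 35, 34), (136, 67, 63, 63), (137, 59, 57, 59), (138, 41, 40, 42), (139, 60, 59, 58), (140, 108, 73, 51), (141, 161, 81, 23), (142, 40, 36, 26), (143, 23, 44, 29), (144, 40, 52, 44), (145, 61, 61, 60), (146, 64, 42, 43), (147, 63, 25, 22), (148, 63, 30, 29), (149, 63, 31, 31), (150, 56, 58, 58), (151, 61, 62, 61), (152, 60, 61, 61), (153, 68, 67, 65), (154, 68, 67, 67), (155, 97, 96, 94)]
```

The pointer sank 8.3 mm as expected, so the reading is about 28, just short of green. Each collar adds 8 mm, so one more gives about 36. Fetching the second collar.

{"op": "send_rows", "data": {
  "steps": [
    [-0.551,-0.081,0,0,0,0,1],
    [-0.551,-0.081,0,0,0,0,1],
    [-0.551,-0.081,0,0,0,0,1],
    [-0.551,-0.081,0,0,0,0,1],
    [-0.551,-0.081,0,0,0,0,1],
    [-0.551,-0.081,0,0,0,0,1],
    [-0.551,-0.081,0.05,0,0,0,1],
    [-0.551,-0.081,0.1,0,0,0,1]
  ]
}}

```text
clock: 9.45
tool_pos: [0.5106, -0.179, 0.2107]
ee_rot: [0.707, 0.707, 0.001, 0.002]
contact_force: [0.5, -0.4, 0.8]
gripper_width: 0.0853
finger_force: 0.0
```

Run:
```python
from look import *
s,M=pose();print((np.array([.503,-.235,.132])-s["tool_pos"]).round(4)/.8)
```

```text
t 9.45 tcp [ 0.5106 -0.179   0.2107] x [ 0.0011  1.     -0.002 ] z [ 0.0045 -0.002  -1.    ] F [ 0.55 -0.45  0.78] w 0.0853 ff 0.0
[-0.0095   -0.07     -0.098375]
```

{"op": "send_rows", "data": {
  "steps": [
    [-0.065,-0.01,0.09,0,0,0,1],
    [-0.065,-0.01,0.09,0,0,0,1],
    [-0.065,-0.01,0.09,0,0,0,1],
    [-0.065,-0.01,0.09,0,0,0,1],
    [-0.065,-0.01,0.09,0,0,0,1],
    [-0.065,-0.01,0.09,0,0,0,1],
    [-0.065,-0.01,0.09,0,0,0,1],
    [-0.065,-0.01,0.09,0,0,0,1]
  ]
}}

```text
clock: 10.25
tool_pos: [0.5022, -0.228, 0.1377]
ee_rot: [0.707, 0.707, 0.0, 0.001]
contact_force: [-0.3, 0.4, -0.0]
gripper_width: 0.0855
finger_force: 0.0
```

Run:
```python
from look import *
s,M,c,w=wrist();np.save("w5.npy",w)
X=collar_at(w,c,(.501,-.2335,.021))
d=X-s["tool_pos"];print("tool units x,y:",d[1]/.8,d[0]/.8,"z to .0045",(s["tool_pos"][2]-.0045)/.8)
```

```text
t 10.25 tcp [ 0.5022 -0.228   0.1377] x [-4.e-04  1.e+00 -5.e-04] z [ 1.2e-03 -5.0e-04 -1.0e+00] F [-0.28  0.39 -0.03] w 0.0855 ff 0.0
blob [288 185  50  48] expected size [51.7 53.8] collar [ 0.5046 -0.2387  0.021 ]
tool units x,y: -0.013370314179471897 0.002978330532549117 z to .0045 0.16655431583433028
```

Run:
```python
from look import *
w=np.load("w5.npy");h=cv2.cvtColor(w,cv2.COLOR_RGB2HSV)
print([(v,*map(int,w[v,318]),*map(int,h[v,318])) for v in range(174,242,2)])
```

```text
[(174, 192, 180, 159, 19, 44, 192), (176, 192, 178, 157, 18, 46, 192), (178, 191, 178, 157, 19, 45, 191), (180, 184, 172, 151, 19, 46, 184), (182, 83, 63, 53, 10, 92, 83), (184, 55, 30, 17, 10, 176, 55), (186, 136, 75, 49, 9, 163, 136), (188, 171, 98, 62, 10, 163, 171), (190, 174, 96, 63, 9, 163, 174), (192, 171, 92, 58, 9, 169, 171), (194, 166, 92, 59, 9, 164, 166), (196, 162, 91, 58, 10, 164, 162), (198, 85, 42, 29, 7, 168, 85), (200, 83, 43, 25, 9, 178, 83), (202, 84, 48, 31, 10, 161, 84), (204, 88, 71, 57, 14, 90, 88), (206, 95, 87, 78, 16, 46, 95), (208, 75, 65, 55, 15, 68, 75), (210, 51, 29, 22, 7, 145, 51), (212, 44, 18, 7, 9, 214, 44), (214, 54, 28, 20, 7, 161, 54), (216, 93, 51, 35, 8, 159, 93), (218, 102, 52, 32, 9, 175, 102), (220, 104, 57, 37, 9, 164, 104), (222, 104, 57, 37, 9, 164, 104), (224, 101, 58, 38, 10, 159, 101), (226, 98, 52, 33, 9, 169, 98), (228, 105, 60, 40, 9, 158, 105), (230, 101, 54, 36, 8, 164, 101), (232, 107, 88, 73, 13, 81, 107), (234, 116, 109, 96, 20, 44, 116), (236, 114, 106, 96, 17, 40, 114), (238, 115, 109, 97, 20, 40, 115), (240, 114, 108, 95, 21, 42, 114)]
```

The mask missed the dark side wall at rows 181–185, so the centre is about 1.4 mm nearer +y. I've allowed for that.

{"op": "send_rows", "data": {
  "steps": [
    [-0.0115,0.003,0.05,0,0,0,1],
    [-0.0115,0.003,0.1,0,0,0,1],
    [-0.0115,0.003,0.145,0,0,0,1],
    [-0.0115,0.003,0.166,0,0,0,1],
    [-0.0115,0.003,0.166,0,0,0,1],
    [-0.0115,0.003,0.166,0,0,0,1],
    [-0.0115,0.003,0.166,0,0,0,-0.2],
    [-0.0115,0.003,0.166,0,0,0,-0.2]
  ]
}}

```text
clock: 11.1
tool_pos: [0.5052, -0.2381, 0.0058]
ee_rot: [0.707, 0.707, 0.0, 0.001]
contact_force: [-0.7, -0.3, 0.1]
gripper_width: 0.059
finger_force: 0.0
```

{"op": "send_rows", "data": {
  "steps": [
    [0,0,0,0,0,0,-0.2],
    [0,0,0,0,0,0,-0.2],
    [0,0,0,0,0,0,-0.2],
    [0,0,0,0,0,0,-0.2],
    [0,0,-0.05,0,0,0,-0.2],
    [0,0,-0.1,0,0,0,-0.2],
    [0,0,-0.15,0,0,0,-0.2],
    [0,0,-0.2,0,0,0,-0.2]
  ]
}}

```text
clock: 11.9
tool_pos: [0.5037, -0.2375, 0.166]
ee_rot: [0.707, 0.707, -0.0, -0.0]
contact_force: [1.4, -1.3, -3.0]
gripper_width: 0.0435
finger_force: 62.4
```

{"op": "send_rows", "data": {
  "steps": [
    [0.05,0.01,-0.05,0,0,0,-0.2],
    [0.4,0.06,-0.105,0,0,0,-0.2],
    [0.4,0.06,-0.105,0,0,0,-0.2],
    [0.4,0.06,-0.105,0,0,0,-0.2],
    [0.4,0.06,-0.105,0,0,0,-0.2],
    [0.4,0.06,-0.105,0,0,0,-0.2],
    [0.4,0.06,-0.105,0,0,0,-0.2],
    [0.4,0.06,-0.105,0,0,0,-0.2]
  ]
}}

```text
clock: 12.7
tool_pos: [0.5516, 0.0908, 0.2498]
ee_rot: [0.703, 0.711, 0.002, -0.001]
contact_force: [0.7, 0.3, -2.1]
gripper_width: 0.0436
finger_force: 62.4
```

{"op": "send_rows", "data": {
  "steps": [
    [0.159,0.0185,0,0,0,0,-0.2],
    [0.159,0.0185,0,0,0,0,-0.2],
    [0.159,0.0185,0,0,0,0,-0.2],
    [0.159,0.0185,0,0,0,0,-0.2],
    [0.159,0.0185,0,0,0,0,-0.2],
    [0.159,0.0185,0,0,0,0,-0.2],
    [0.159,0.0185,0,0,0,0,-0.2],
    [0.159,0.0185,0,0,0,0,-0.2]
  ]
}}

```text
clock: 13.5
tool_pos: [0.5674, 0.2081, 0.2484]
ee_rot: [0.708, 0.706, -0.0, 0.0]
contact_force: [-0.2, 0.1, -1.5]
gripper_width: 0.0435
finger_force: 62.4
```

Run:
```python
from tip import *
s,M,c,w=wrist();np.save("w6.npy",w)
cv2.imwrite("pics/w6.png",cv2.resize(w[100:400,140:500],None,fx=2,fy=2)[...,::-1])
P,H=find(w,c,s["tool_pos"],.185,post=(.567,.232))
print("move units tool x,y",(P-H)[1]/.8,(P-H)[0]/.8)
```

```text
t 13.5 tcp [0.5674 0.2081 0.2484] x [ 2.6e-03  1.0e+00 -4.0e-04] z [ 4.e-04 -4.e-04 -1.e+00] F [-0.19  0.1  -1.48] w 0.0435 ff 62.4
tip px [309.4 189.4] size [14.1 15. ] expect [17.4 16.8] -> [0.5672 0.2336 0.185 ]
hole px [310.5 281. ] size [24.2 29.7] expect [29.3 24.3] -> [0.5678 0.2113 0.2646] rel tcp [0.0004 0.0032 0.0162]
move units tool x,y 0.02786811410043357 -0.0007682155577462546
```

View pics/w6.png

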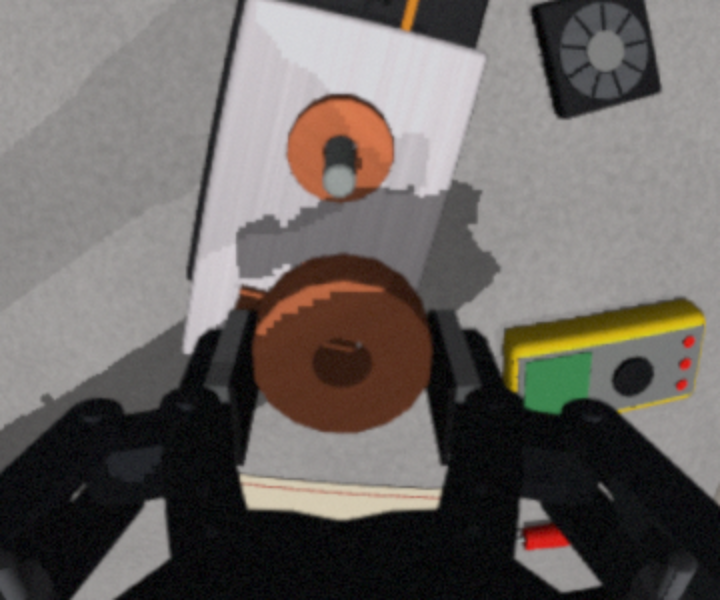

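The second collar is held with its hole at crop (342,362). The post tip is at crop (339,180), so the move is about 21.8 mm in +y and −0.6 mm in x.

{"op": "send_rows", "data": {
  "steps": [
    [0.0274,-0.0007,0,0,0,0,-0.2],
    [0.0274,-0.0007,0.03,0,0,0,-0.2],
    [0.0274,-0.0007,0.055,0,0,0,-0.2],
    [0.0274,-0.0007,0.065,0,0,0,-0.2],
    [0.0274,-0.0007,0.072,0,0,0,-0.2],
    [0.0274,-0.0007,0.079,0,0,0,-0.2],
    [0.0274,-0.0007,0.085,0,0,0,-0.2],
    [0.0274,-0.0007,0.088,0,0,0,-0.2]
  ]
}}

```text
clock: 14.35
tool_pos: [0.5667, 0.2313, 0.1779]
ee_rot: [0.707, 0.707, 0.0, 0.0]
contact_force: [0.1, -0.6, -1.8]
gripper_width: 0.0433
finger_force: 62.4
```

Run:
```python
from read import *
s,M,c,w=wrist()
a=manip.snapshot("scene");print(zp(a))
p=cv2.resize(w[230:350,230:390],None,fx=2.5,fy=2.5)
q=cv2.resize(a[100:200,320:453],(400,300),interpolation=cv2.INTER_CUBIC)
cv2.imwrite("pics/w7.png",np.hstack([p,q])[...,::-1])
```

```text
t 14.35 tcp [0.5667 0.2313 0.1779] x [8.e-04 1.e+00 2.e-04] z [ 4.e-04  2.e-04 -1.e+00] F [ 0.05 -0.65 -1.79] w 0.0433 ff 62.4
(np.float64(0.11690111675946291), 20)
```

View pics/w7.png

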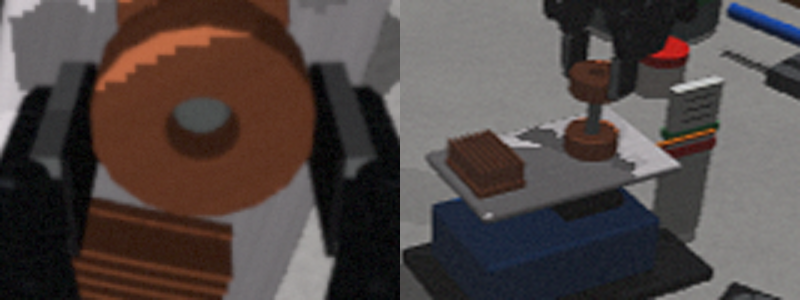

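It is threaded and the pointer has not moved. Lowering onto the first collar.

{"op": "send_rows", "data": {
  "steps": [
    [0,0,0.015,0,0,0,-0.2],
    [0,0,0.03,0,0,0,-0.2],
    [0,0,0.04,0,0,0,-0.2],
    [0,0,0.046,0,0,0,-0.2],
    [0,0,0.05,0,0,0,-0.2],
    [0,0,0.053,0,0,0,-0.2],
    [0,0,0.055,0,0,0,-0.2],
    [0,0,0.055,0,0,0,-0.2]
  ]
}}

```text
clock: 15.25
tool_pos: [0.5667, 0.2315, 0.134]
ee_rot: [0.707, 0.707, 0.0, 0.0]
contact_force: [-0.6, -0.3, -0.5]
gripper_width: 0.0437
finger_force: 62.6
```

{"op": "send_rows", "data": {
  "steps": [
    [0,0,0.001,0,0,0,-0.2],
    [0,0,0.001,0,0,0,0],
    [0,0,0.001,0,0,0,0.2],
    [0,0,0.001,0,0,0,0.4],
    [0,0,0.001,0,0,0,0.5],
    [0,0,0.001,0,0,0,0.5],
    [0,0,0.001,0,0,0,0.5],
    [0,0,0.001,0,0,0,0.5]
  ]
}}

```text
clock: 16.05
tool_pos: [0.5666, 0.2314, 0.133]
ee_rot: [0.707, 0.707, 0.0, 0.0]
contact_force: [0.1, 0.1, 0.1]
gripper_width: 0.0638
finger_force: 0.0
```

{"op": "send_rows", "data": {
  "steps": [
    [0,0,-0.01,0,0,0,0.5],
    [0,0,-0.03,0,0,0,0.5],
    [0,0,-0.06,0,0,0,0.5],
    [0,0,-0.1,0,0,0,0.5],
    [0,0,-0.14,0,0,0,1],
    [0,0,-0.16,0,0,0,1],
    [-0.05,0,-0.16,0,0,0,1],
    [-0.1,0,-0.16,0,0,0,1]
  ]
}}

```text
clock: 16.85
tool_pos: [0.5663, 0.1524, 0.2625]
ee_rot: [0.706, 0.708, 0.001, 0.0]
contact_force: [0.6, -0.9, -0.5]
gripper_width: 0.0855
finger_force: 0.0
```

{"op": "send_rows", "data": {
  "steps": [
    [-0.2,0,0,0,0,0,1],
    [-0.2,0,0,0,0,0,1],
    [-0.2,0,0,0,0,0,1],
    [-0.2,0,0,0,0,0,1],
    [-0.2,0,0,0,0,0,1],
    [-0.2,0,0,0,0,0,1],
    [-0.2,0,0,0,0,0,1],
    [-0.2,0,0,0,0,0,1]
  ]
}}

```text
clock: 17.65
tool_pos: [0.5664, -0.0064, 0.2612]
ee_rot: [0.706, 0.708, 0.0, -0.0]
contact_force: [-0.5, -0.4, 0.2]
gripper_width: 0.0855
finger_force: 0.0
```

Run:
```python
from read import *
pose();a=manip.snapshot("scene");b=manip.snapshot("top");print(zp(a))
q=cv2.resize(a[100:200,320:453],(800,600),interpolation=cv2.INTER_CUBIC)
q[:225,:400]=cv2.resize(b[180:260,170:312],(400,225),interpolation=cv2.INTER_CUBIC)
cv2.imwrite("pics/w8.png",q[...,::-1])
# mark heights on the board face: z along a vertical board line whose top (v~129.3) is z=.155
for u,vt in((414,130.3),(418,129.3),(422,128.3)):
    T=onz("scene",(u,vt-.3),.155)
    f=lambda z:proj("scene",(T[0],T[1],z))
    zs=np.linspace(.09,.155,651);vs=np.array([f(z)[1] for z in zs])
    print(u,"z of rows",[(dv,round(float(np.interp(-(dv+vt),-vs[::1],zs)),4)) for dv in(3,6.8,10,16.3,18,21.5)])
```

```text
t 17.65 tcp [ 0.5664 -0.0064  0.2612] x [-2.8e-03  1.0e+00  6.0e-04] z [ 3.e-04  6.e-04 -1.e+00] F [-0.48 -0.44  0.19] w 0.0855 ff 0.0
(np.float64(0.10911551701255873), 25)
414 z of rows [(3, 0.1455), (6.8, 0.1345), (10, 0.1251), (16.3, 0.1063), (18, 0.1011), (21.5, 0.0904)]
418 z of rows [(3, 0.1455), (6.8, 0.1345), (10, 0.125), (16.3, 0.1061), (18, 0.101), (21.5, 0.0902)]
422 z of rows [(3, 0.1455), (6.8, 0.1344), (10, 0.125), (16.3, 0.106), (18, 0.1009), (21.5, 0.0901)]
```

View pics/w8.png

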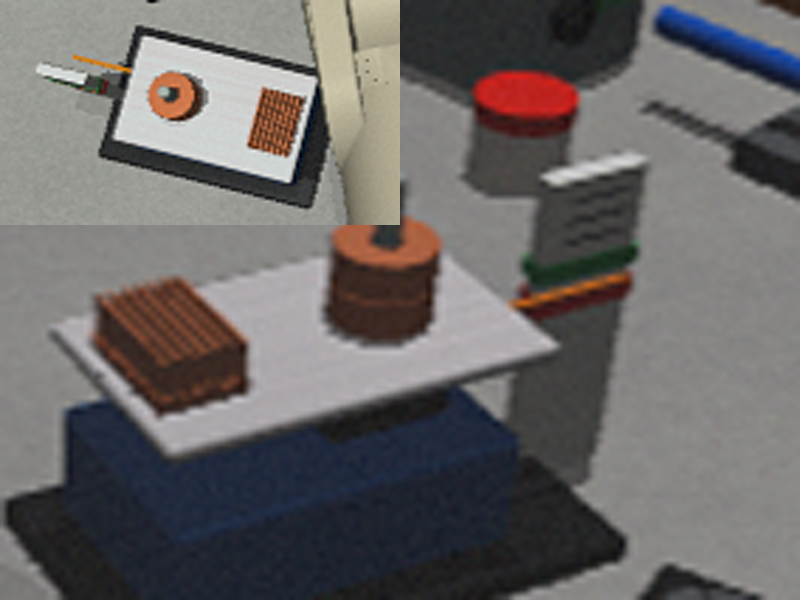

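The picture shows both collars seated on the post. The pointer looks level with the red at (570,290), but that is parallax: it stands in front of the board. Its measured height of 109.1 mm, against the 0 mark at 145.5 mm, gives a reading of about 36.4 mm. That is inside the green band and fits the start of about 20 plus two steps of 8.

```bash
python3 -c "
from rig import manip
print(manip.finish_job())"
```

```text
the job is handed in; nothing more can be done
None
```

I threaded two collars onto the post and handed the job in at about 18 s; the pointer came to rest at about 36 mm, inside the green band (30–39), and the other two collars were left on the mat.

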